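# Clear the glue-up jig and hold its spring jaw open

## Task

Somebody left the green offcut basket on the bed of the glue-up jig, in the way of the spring jaw: first hang it by its wooden handle on the two-pronged hook stand, with its two wood pieces still inside, and let go of it. Then take the black knob of the jaw, pull the jaw open towards the basket's old place until its pointer stands over the red band on the scale, and finish holding it there against the spring with the fingers, so that I can set the next board in the gap. Leave the tape measure, the fluid bottle and the standing board offcut where they are.

Things in the scene. Friction and masses are not known exactly. Their poses are not given: they have to be found in the camera images.
- jig: glue-up jig, fixed, left or right on the table: aluminium bed 280 x 100 mm, top 22 mm above the table, dark fence 58 mm high and two spring housings at its +x end. Origin on the table under the closed jaw's knob; bed from x = -160 to +120 mm. The jaw opens along its own -x (towards the robot, turned up to 0.3 rad). White scale strip along its -y side, 26 mm wide, 12 mm high
- jaw (a joint): travel of the spring jaw along the jig's -x, in m: 0 closed against the fence (as it starts), 0.095 at its end stop. A spring pulls it shut with 3.6 N at 0, 60 N/m more as it opens (about 7 N at a pull of 60 mm); it runs shut when let go. The jaw is a grey block 30 x 90 mm, its top 57 mm above the table
- jaw_knob (a point): grasp height on the black upright round knob in the middle of the jaw: 22 mm in diameter, from 64 to 110 mm above the table; this point lies on its axis, 88 mm above the table, and moves with the jaw; axes as the jig's
- jaw_pointer (a point): end of the thin black pointer that reaches from the jaw's -y side over the scale strip, 66 mm to the -y side of the knob, 25 mm above the table; moves with the jaw; axes as the jig's
- red_band (a point): centre of the top of the red band clip on the scale strip, 14 mm wide along the pull direction, 16 mm above the table; set 45 to 80 mm of jaw travel from the closed pointer; hidden under the basket at the start; axes as the jig's. The pull still wanted is the distance between pointer and band along the jig's x
- basket: loose green tray 80 x 140 x 45 mm, 0.20 to 0.35 kg, open at the top, with a rigid handle; origin at the centre of its underside, long side along its y. It starts standing on the jig's bed, up to 30 mm from the jaw. The two wood pieces lie in it
- basket_handle (a point): middle of the basket's round wooden handle bar: bar along the basket's y, 14 mm in diameter, 134 mm long, its axis 130 mm above the underside; steel wires carry it at both ends. Axes as the basket's
- hook_stand: fixed stand, turned up to 0.3 rad: steel prongs (8 mm rod) at y = -40 and +40 mm run along its -x from posts 85 mm behind the seat, dip to the seat and turn up at the tips (30 mm before the seat, 190 mm above the table; behind the seat the rods peak at 188 mm). The basket comes from the -x side, bar over the tips with prongs between bar and tray, then down; fingers between the prongs. Origin on the table under the seat
- hook_seat (a point): where the middle of the basket's handle axis comes to rest when it hangs: midway between the prongs, about 172 mm above the table; axes as the stand's (the basket then hangs about 42 mm above the table)
- block_tall: brown wood block 28 x 50 x 28 mm lying loose in the basket; origin at the centre of its underside
- offcut_small: flat chipboard offcut 45 x 62 x 18 mm with a grey face lying loose in the basket; origin at the centre of its underside
- tape_measure: yellow and black tape measure, 36 x 75 x 60 mm, standing on the table; bystander; origin at the centre of its underside
- fluid_bottle: small white and amber bottle, 43 x 57 x 104 mm; bystander; origin at the centre of its underside
- board_offcut: chipboard offcut standing on edge at the left, 138 mm long, 18 mm thick, 68 mm high; bystander; origin at the centre of its underside
Mind the look-alikes: they are no part of the job. What is shaped like the offcut_small but blue is not meant.

How it is judged:
On the way, in this order (a step that is already met when the one before it is completed fails the run):
1. the basket hangs by its handle on both prongs of the stand, let go, its two wood pieces inside (x of basket_handle in the frame of hook_seat between -0.022 and 0.05 m and y of basket_handle in the frame of hook_seat between -0.03 and 0.03 m and z of basket_handle in the frame of hook_seat between -0.012 and 0.03 m and angle between basket's own z axis and vertical below 0.3 rad and contact force between basket and hook_stand above 0.8 N and contact force between basket and the arm below 0.1 N and contact force between basket and the fingers below 0.1 N and z of block_tall in the frame of basket between -0.01 and 0.04 m and x of block_tall in the frame of basket between -0.04 and 0.04 m and y of block_tall in the frame of basket between -0.07 and 0.07 m and z of offcut_small in the frame of basket between -0.01 and 0.04 m and x of offcut_small in the frame of basket between -0.04 and 0.04 m and y of offcut_small in the frame of basket between -0.07 and 0.07 m and linear speed of basket below 0.05 m/s), for 0.3 s.
2. the jaw is pulled out by the fingers until its pointer stands over the red band (x of jaw_pointer in the frame of red_band between -0.007 and 0.007 m and contact force between the fingers and jaw above 2 N), for 0.2 s.
At the end, for the whole second after the job is handed in: The basket hangs still and upright by its handle on the stand (handle middle within 30 mm of mid-prongs), untouched by the robot, both wood pieces inside; the fingers (over 2 N) hold the jaw still with its pointer within 7 mm of the middle of the red band (all of step 1 and all of step 2 and velocity of joint jaw between -0.01 and 0.01 m/s); the arm keeps its last pose, push and grip.
It fails at once if the tape measure is shifted by more than 20 mm or knocked over (distance of tape_measure from where it was at the start of the episode above 0.02 m or angle between tape_measure's own z axis and vertical above 0.4 rad).
It fails at once if the fluid bottle is shifted by more than 20 mm or knocked over (distance of fluid_bottle from where it was at the start of the episode above 0.02 m or angle between fluid_bottle's own z axis and vertical above 0.4 rad).
It fails at once if the board offcut is shifted by more than 20 mm or knocked over (distance of board_offcut from where it was at the start of the episode above 0.02 m or angle between board_offcut's own z axis and vertical above 0.4 rad).
It also fails if it takes over 56 s, if anything falls off the work surface, if the arm or the gripper's body presses on something with over 40 N, if the wrist force passes 120 N, or if a joint passes its speed limit or range.

## Robot

A 6-joint arm with a two-finger parallel gripper is mounted at the origin on a cart in front of the work surface, level with it; the furniture and walls round the work are solid. World frame = base frame: x ahead of the robot, y to its left, z up, the work surface at z = 0. Lengths are in m, angles in rad, forces in N, time in s.
With the tool pointing down it reaches from about 0.3 to 0.875 m from the base axis. Payload 6.4 kg.
Tool frame: the origin (TCP) lies between the finger pads; the fingertips stand 11 mm ahead of it and the grasp point (between the pads) lies 8 mm behind it (ctrl.tcp_to_tips is the y of the fingertips in the tool frame, in m); y points along the fingers, x is the direction in which the jaws open and shut, and the axes are right-handed (so a half turn about y gives the same grasp; the last joint's range is limited). The gripper opens to 85 mm and grips with 20 to 120 N. Pads are 22 mm wide; open, the fingers measure 114 mm over their backs; the gripper's body (76 mm by 85 mm) begins 54 mm behind the grasp point. The pads swing forward as they close: fully open they stand 13 mm farther back than shut.
Start: joints at [1.08, 0.181, 1.607, -0, 1.354, -0.206], TCP at [0.162, 0.552, 0.242] pointing down, gripper open.
Joint ranges: [-2.99, 2.99], [-0.89, 2.07], [0.3, 2.58], [-1.14, 4.28], [0, 2.63], [-3.12, 3.12]. Speed limits (rad/s): [2.57, 2.57, 3.01, 3.14, 3.14, 3.14].

## Interface

Orientations are given as a unit quaternion [w, x, y, z].
In Python, from bench import ctrl gives the robot as it stands.
- The arm moves only by the tool apply_moves, never from a script. Its argument "plan" is text: rows parted by semicolons, each of 7 numbers parted by spaces: the shift along the tool's x, y, z each as a share of 0.05 m, from -1 to 1, then the turn, a rotation vector about the tool's x, y, z each as a share of 0.12 rad, from -1 to 1, then the opening, from 0 (shut) to 1 (fully open). In form: dx dy dz wx wy wz claw; .... A call has exactly 5 rows; each row shifts and turns the commanded pose from where the row before left it, along the tool's axes as they then stand; what a row does not reach is not made up. A row lasts 1/10 s, in which the tool goes at most 50 mm and 8.59 degrees, less where a joint would pass 70% of its speed; a pose out of reach is approached as far as the arm can. A call with a number of a shift or a turn outside -1 to 1 is refused whole. A call with a gripper value outside its range is refused whole. The fingers move at their own pace and stop on an object; the grip force is fixed at half the most. Time passes only in rows, so rows that do not move let the fingers close, or fill a call up. It gives the time, the measured TCP pose, the force and the opening at its end, in the units of the state.
- ctrl.get_obs(): the state, without advancing time (a new reading comes with each control period).
- ctrl.camera(name): name is "side" or "top"; returns the picture (384x512x3 uint8, red, green, blue); there is no depth.
- ctrl.get_calibration(name): a dict with "intrinsics" (3x3 intrinsics, pixels), "k1" (the pictures are not rectified: a ray, as slopes to the right and down, at radius r is drawn at 1 + k1 r^2 times it, then the intrinsics apply), "R" (3x3) and "t" (3): a world point X has camera coordinates R X + t. Camera axes: x right, y down, z forward; pixel columns grow to the right and rows downward; lengths in m; the calibration is good to about 2 mm. A picture is of the moment at which its call begins. get_calibration takes no time and is no camera call.
- ctrl.hand_in(): hands the job in, once; it reports no verdict.
Trained networks look in the newest picture that a camera, given by its name, has taken for a name from the list of things; names that differ only in an ending like _2 or _b are one class to them, and where a whole thing is asked for, a point or a joint stands for the part that bears it (a point fixed in the world has none). Each returns a list of dicts, best first, with "score" (0 to 1); they miss things now and then, are a little off and sometimes report something else, mostly with a low value. They report only what shows in the picture. A call takes as long as a camera call. They do not tell look-alikes from the thing itself.
- ctrl.recognise(camera, target): "point" ([x, y, z] in m, in world coordinates, good to about 4 mm: the middle of the surface that is visible of it).
The state is a dict: "time_s": time; "q": joint angles; "dq": joint speeds; "joint_efforts": joint torques, N m; "eef_pos": TCP position; "eef_rot": TCP orientation; "wrist_force": force on the tool from outside, world axes, zero at the start; "torque": the same for the moment, N m; "opening": opening from 0.0 (shut) to 1.0 (fully open).
Only numpy, scipy, OpenCV 4.12 (cv2) and the standard library are available. Lean on these libraries where they do the work, as an engineer would, in place of code of your own. Each camera call takes 0.05 s, during which the arm holds its last target.

## Working session

There is one attempt and no reset: what is moved stays moved. The work goes in short steps, Python scripts to look and compute and a tool call to move; the robot and the scene stay as the last step left them, time stands still between calls to the robot, and variables do not carry over. Pictures are saved under pics/ and viewed, and the job is handed in when it is done.

Besides the shell and the picture viewer there is one more tool, called after "Emit:" as name(argument=value, ...) on one line, values as JSON. apply_moves: Moves the arm, as the interface text tells. Shift numbers are shares of 0.05 m and turn numbers shares of 0.12 rad, none past 1 either way. Its arguments: {"type":"object","properties":{"plan":{"type":"string"}},"required":["plan"]}

```bash
ls; mkdir -p pics
python3 - <<'E'
from bench import ctrl
import cv2
print(ctrl.get_obs())
for n in("top","side"):
    c=ctrl.get_calibration(n);print(n,c)
    cv2.imwrite(f"pics/{n}0.png",cv2.resize(ctrl.camera(n)[:,:,::-1],(800,600),interpolation=cv2.INTER_CUBIC))
E
```

```text
pics
{'time_s': 0.0, 'q': array([ 1.07969054e+00,  1.81535857e-01,  1.60804907e+00, -1.08591576e-05,
        1.35378130e+00, -2.06287473e-01]), 'dq': array([ 0.00148059, -0.0008382 ,  0.00041846, -0.00092645,  0.00027296,
        0.00033273]), 'joint_efforts': array([-3.36599633e-04, -4.44882309e+01, -3.51328933e+01, -3.87876607e-04,
        9.16921970e-03, -1.64529058e-05]), 'eef_pos': array([0.16128045, 0.5513466 , 0.2413672 ]), 'eef_rot': array([-0.56563329,  0.56617051,  0.4234082 , -0.42454144]), 'wrist_force': array([-0.04908152, -0.24890652, -0.25966527]), 'torque': array([ 0.03024615, -0.01672492,  0.06814162]), 'opening': 1.0033342990523237}
top {'intrinsics': array([[401.50581866,   0.        , 251.89649534],
       [  0.        , 401.50581866, 185.55417726],
       [  0.        ,   0.        ,   1.        ]]), 'k1': -0.05899258268644567, 'R': array([[ 0.02484406, -0.99960678,  0.01300217],
       [-0.9980412 , -0.02554794, -0.05710575],
       [ 0.05741548, -0.01155797, -0.99828346]]), 't': array([-0.08004651,  0.56486608,  1.31352051])}
side {'intrinsics': array([[364.66612061,   0.        , 256.81248166],
       [  0.        , 364.66612061, 183.95292941],
       [  0.        ,   0.        ,   1.        ]]), 'k1': -0.08501400238392863, 'R': array([[-0.97315938, -0.22996476, -0.00877674],
       [-0.13832043,  0.61496998, -0.77632428],
       [ 0.18392465, -0.75427325, -0.63027263]]), 't': array([0.52098862, 0.2243013 , 0.82489606])}
```

View pics/top0.png

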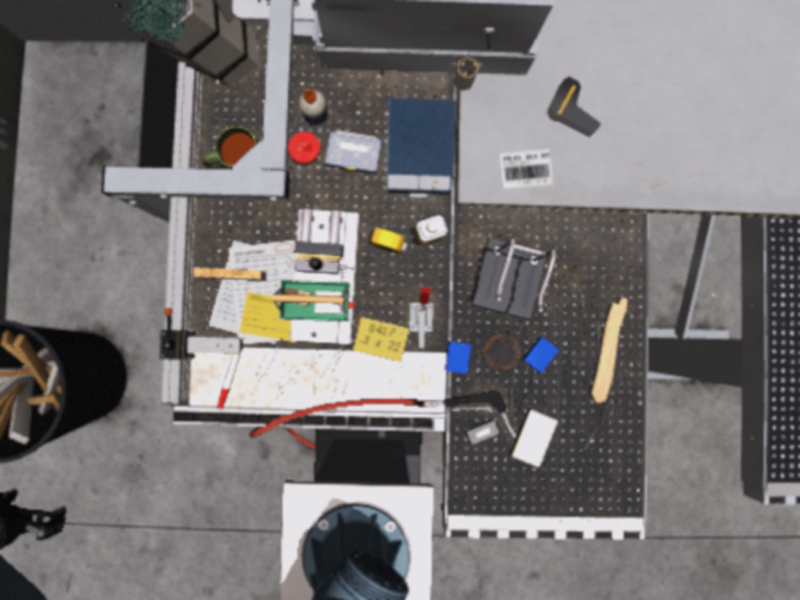

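View pics/side0.png

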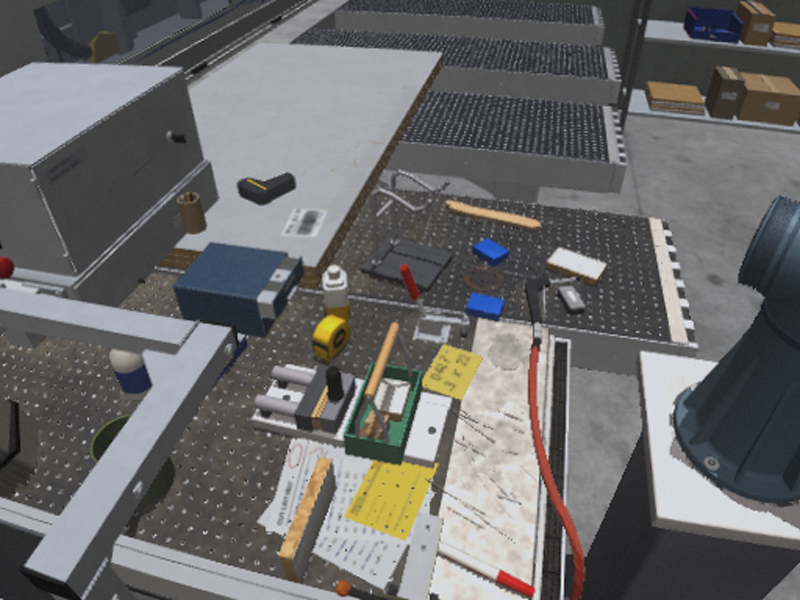

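```bash
cat > h.py <<'E'
import numpy as np,cv2
from bench import ctrl
def proj(n,P):
    c=ctrl.get_calibration(n);P=np.atleast_2d(P).astype(float)
    X=P@np.array(c['R']).T+c['t'];s=X[:,:2]/X[:,2:]
    s=s*(1+c['k1']*(s**2).sum(1,keepdims=True));K=c['intrinsics']
    return s*[K[0,0],K[1,1]]+[K[0,2],K[1,2]]
def ray(n,uv):
    c=ctrl.get_calibration(n);K=np.array(c['intrinsics'])
    d=(np.array(uv,float)-[K[0,2],K[1,2]])/[K[0,0],K[1,1]];s=d.copy()
    for _ in range(30): s=d/(1+c['k1']*(s@s))
    R=np.array(c['R']);return -R.T@c['t'],R.T@np.array([s[0],s[1],1])
def atz(n,uv,z):
    o,d=ray(n,uv);return o+d*(z-o[2])/d[2]
def tri(u1,u2):
    o,d=ray('top',u1);p,e=ray('side',u2)
    A=np.array([d,-e]).T;s=np.linalg.lstsq(A,p-o,rcond=None)[0]
    a=o+d*s[0];b=p+e*s[1];return (a+b)/2,np.linalg.norm(a-b)
E
python3 - <<'E'
from h import *
np.set_printoptions(precision=4,suppress=True)
for n in("top","side"):
    im=ctrl.camera(n)
    cv2.imwrite(f"pics/{n}_raw.png",im[:,:,::-1])
    for t in["jaw_knob","jaw_pointer","red_band","basket_handle","hook_seat","hook_stand","basket","jig","tape_measure","fluid_bottle","board_offcut"]:
        print(n,t,[(np.round(r['point'],3).tolist(),round(r['score'],2),proj(n,r['point']).round(0).tolist()) for r in ctrl.recognise(n,t)[:3]])
    x0,y0,w,h=(170,120,75,105) if n=="top" else (150,200,150,110)
    for i,(x0,y0,w,h) in enumerate([(170,120,75,105),(290,140,90,80)] if n=="top" else [(150,200,150,110),(225,100,75,100)]):
        s=min(800//w,600//h)
        cv2.imwrite(f"pics/{n}_c{i}.png",cv2.resize(im[y0:y0+h,x0:x0+w,::-1],None,fx=s,fy=s,interpolation=cv2.INTER_CUBIC));print(n,i,s)
E
```

```text
top jaw_knob []
top jaw_pointer [([0.612, 0.095, 0.056], 0.72, [[203.0, 170.0]]), ([0.667, -0.048, 0.052], 0.27, [[247.0, 154.0]])]
top red_band []
top basket_handle [([0.535, 0.105, 0.046], 0.9, [[199.0, 194.0]])]
top hook_seat [([0.592, -0.309, 0.017], 0.57, [[325.0, 180.0]])]
top hook_stand [([0.596, -0.31, 0.011], 0.93, [[325.0, 179.0]])]
top basket [([0.531, 0.106, 0.048], 0.79, [[198.0, 195.0]]), ([0.592, -0.309, 0.015], 0.65, [[325.0, 180.0]])]
top jig [([0.629, 0.075, 0.022], 0.87, [[210.0, 166.0]]), ([0.596, -0.307, 0.014], 0.39, [[324.0, 179.0]])]
top tape_measure [([0.668, -0.046, 0.053], 0.71, [[247.0, 154.0]])]
top fluid_bottle [([0.686, -0.137, 0.08], 0.71, [[275.0, 147.0]]), ([0.594, -0.31, 0.014], 0.2, [[325.0, 179.0]])]
top board_offcut [([0.586, 0.272, 0.07], 0.62, [[146.0, 176.0]])]
top 0 5
top 1 7
side jaw_knob [([0.606, 0.108, 0.059], 0.92, [[215.0, 256.0]])]
side jaw_pointer [([0.605, 0.111, 0.058], 0.76, [[215.0, 257.0]]), ([0.605, -0.3, 0.014], 0.44, [[257.0, 167.0]])]
side red_band []
side basket_handle [([0.531, 0.124, 0.061], 0.9, [[245.0, 266.0]]), ([0.544, 0.138, 0.053], 0.7, [[238.0, 273.0]]), ([0.609, -0.307, 0.012], 0.69, [[256.0, 166.0]])]
side hook_seat [([0.606, -0.306, 0.012], 0.75, [[257.0, 166.0]])]
side hook_stand [([0.609, -0.304, 0.01], 0.97, [[256.0, 167.0]])]
side basket []
side jig [([0.619, 0.11, 0.021], 0.77, [[211.0, 266.0]])]
side tape_measure [([0.662, -0.031, 0.043], 0.77, [[212.0, 215.0]]), ([0.53, 0.072, 0.04], 0.29, [[252.0, 255.0]])]
side fluid_bottle [([0.682, -0.118, 0.067], 0.85, [[214.0, 186.0]])]
side board_offcut [([0.581, 0.292, 0.059], 0.84, [[197.0, 331.0]])]
side 0 5
side 1 6
```

View pics/top_c0.png

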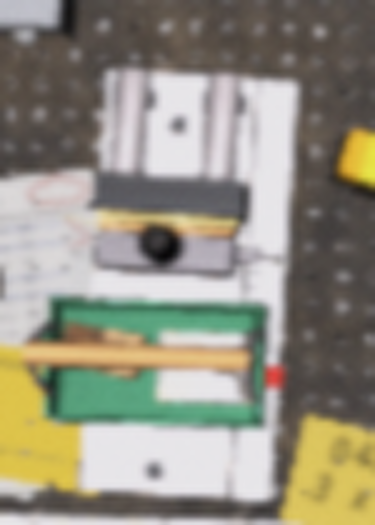

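View pics/top_c1.png

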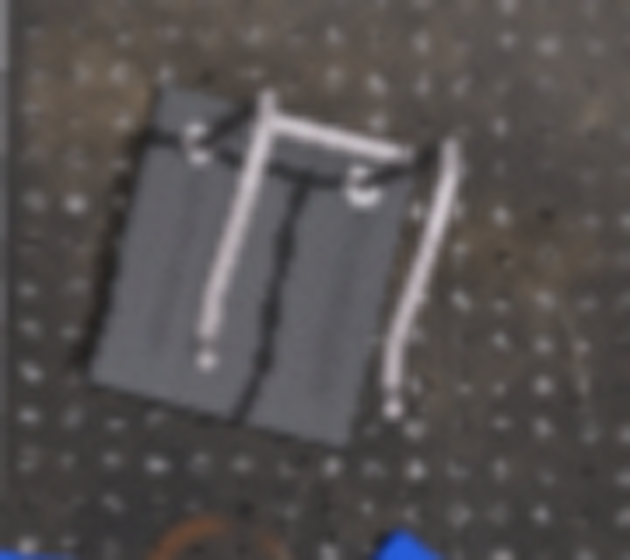

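View pics/side_c0.png

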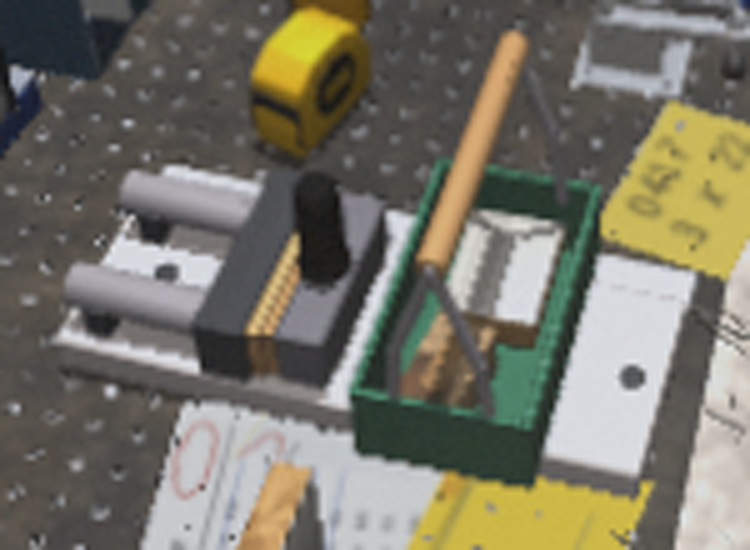

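View pics/side_c1.png

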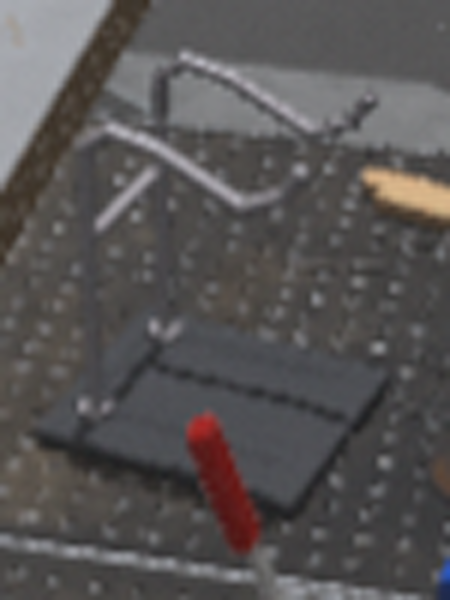

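Run:
```python
from h import *
np.set_printoptions(precision=4,suppress=True)
T0=lambda x,y:(170+(x+.5)/5-.5,120+(y+.5)/5-.5)
T1=lambda x,y:(290+(x+.5)/7-.5,140+(y+.5)/7-.5)
S0=lambda x,y:(150+(x+.5)/5-.5,200+(y+.5)/5-.5)
S1=lambda x,y:(225+(x+.5)/6-.5,100+(y+.5)/6-.5)
p=lambda s,v:print(s,v)
a=atz('top',T0(25,351),.152);b=atz('top',T0(250,359),.152)
p('handle',[a,b,(a+b)/2,np.linalg.norm(a-b),np.arctan2(*(-(a-b)[:2]*[-1,1])[[0,1]][::1])])
p('handle tri',[tri(T0(25,351),S0(430,258)),tri(T0(250,359),S0(512,40))])
a=atz('top',T1(206,358),.190);b=atz('top',T1(393,408),.19);p('tips',[a,b,np.linalg.norm(a-b)])
p('tips tri',[tri(T1(206,358),S1(300,172)),tri(T1(393,408),S1(370,100))])
c=atz('top',T1(267,97),.188);d=atz('top',T1(450,142),.188);p('post',[c,d,np.linalg.norm(c-d)])
m=(a+b)/2;mm=(c+d)/2;p('mid/dir',[m,mm,np.linalg.norm(mm-m),np.arctan2((mm-m)[1],(mm-m)[0]),np.arctan2(-(a-b)[0],(a-b)[1])])
k=atz('top',T0(158,243),.110);p('knob',k)
p('pointer',atz('top',T0(285,260),.025));p('band',atz('top',T0(275,377),.016))
e=[atz('top',T0(298,85),.012),atz('top',T0(270,498),.012)];p('strip',[e,np.arctan2(*(e[0]-e[1])[[1,0]])])
e=[atz('top',T0(105,75),.022),atz('top',T0(82,490),.022)];p('bed',[e,np.arctan2(*(e[0]-e[1])[[1,0]])])
e=[atz('top',T0(52,300),.067),atz('top',T0(266,303),.067),atz('top',T0(265,425),.067),atz('top',T0(48,418),.067)];p('rim',[e,np.mean(e,0)])
for q in [(100,265),(232,272)]: print('jawfront',atz('top',T0(*q),.057))
```

```text
handle [array([0.5404, 0.1652, 0.152 ]), array([0.5391, 0.0313, 0.152 ]), array([0.5397, 0.0982, 0.152 ]), np.float64(0.133915866567358), np.float64(3.1316780371662425)]
handle tri [(array([0.5388, 0.1641, 0.1558]), np.float64(0.002983767564521576)), (array([0.5384, 0.0312, 0.1505]), np.float64(0.0015827013521957285))]
tips [array([ 0.5468, -0.258 ,  0.19  ]), array([ 0.528 , -0.3361,  0.19  ]), np.float64(0.08030684864661619)]
tips tri [(array([ 0.5458, -0.2592,  0.1845]), np.float64(0.0024895145617989905)), (array([ 0.5268, -0.3383,  0.1821]), np.float64(0.003032186389455289))]
post [array([ 0.6562, -0.2823,  0.188 ]), array([ 0.6395, -0.3594,  0.188 ]), np.float64(0.07884594917585605)]
mid/dir [array([ 0.5374, -0.297 ,  0.19  ]), array([ 0.6479, -0.3208,  0.188 ]), np.float64(0.11302783324705817), np.float64(-0.21205240087593302), np.float64(-0.23544840335168934)]
knob [0.611 0.093 0.11 ]
pointer [0.6102 0.0188 0.025 ]
band [0.5331 0.0237 0.016 ]
strip [[array([0.7292, 0.0142, 0.012 ]), array([0.4531, 0.025 , 0.012 ])], np.float64(-0.038882515763678134)]
bed [[array([0.7308, 0.1423, 0.022 ]), array([0.4555, 0.148 , 0.022 ])], np.float64(-0.02093662230227476)]
rim [[array([0.577 , 0.1645, 0.067 ]), array([0.5785, 0.028 , 0.067 ]), array([0.5008, 0.0264, 0.067 ]), array([0.5017, 0.1644, 0.067 ])], array([0.5395, 0.0958, 0.067 ])]
jawfront [0.601  0.1361 0.057 ]
jawfront [0.5986 0.051  0.057 ]
```

```bash
cat >> h.py <<'E'
from scipy.spatial.transform import Rotation as Ro
def toolR(o=None):
    o=o or ctrl.get_obs();q=o['eef_rot'];return Ro.from_quat([q[1],q[2],q[3],q[0]]),o
def plan(target,xdir):
    """needed: turn (rotvec in tool frame, units .12) to make tool y down, tool x at world yaw xdir; then shift in tool frame after turn (units .05)"""
    R,o=toolR();x=np.array([np.cos(xdir),np.sin(xdir),0]);y=np.array([0,0,-1.]);z=np.cross(x,y)
    G=Ro.from_matrix(np.array([x,y,z]).T);d=np.array(target)-o['eef_pos']
    print('pos',o['eef_pos'].round(4),'xyaw',np.arctan2(R.as_matrix()[1,0],R.as_matrix()[0,0]).round(4),'t',round(o['time_s'],2),'F',o['wrist_force'].round(2),'open',round(o['opening'],3),'q',o['q'].round(2))
    print('turn units',((R.inv()*G).as_rotvec()/.12).round(3),'shift after turn',(G.inv().apply(d)/.05).round(3),'shift before turn',(R.inv().apply(d)/.05).round(3))
E
python3 - <<'E'
from h import *
np.set_printoptions(precision=4,suppress=True)
print(toolR()[0].as_matrix())
f=1/1.5625
print('frame corner',tri((287*f,168*f),(213*f,333*f)),tri((287*f,195*f),(237*f,335*f)))
print('clamp red top',tri((427*f,290*f),(406*f,268*f)))
plan((.54,.098,.30),0);plan((.54,.098,.30),np.pi)
E
```

```text
[[ 0.281  -0.     -0.9597]
 [ 0.9597  0.      0.281 ]
 [ 0.     -1.      0.    ]]
frame corner (array([0.7702, 0.137 , 0.1836]), np.float64(0.023225557678008022)) (array([0.725 , 0.1374, 0.1893]), np.float64(0.00797750902456179))
clamp red top (array([ 0.5594, -0.1299,  0.128 ]), np.float64(0.004963262307726147))
pos [0.1615 0.5519 0.2423] xyaw 1.286 t 1.3 F [ 0.89  0.22 -1.17] open 1.004 q [ 1.08  0.18  1.61  0.    1.35 -0.21]
turn units [-0.    10.717 -0.   ] shift after turn [ 7.569 -1.154 -9.077] shift before turn [-6.585 -1.154 -9.815]
pos [0.1615 0.5519 0.2423] xyaw 1.286 t 1.3 F [ 0.89  0.22 -1.17] open 1.004 q [ 1.08  0.18  1.61  0.    1.35 -0.21]
turn units [ -0.    -15.463   0.   ] shift after turn [-7.569 -1.154  9.077] shift before turn [-6.585 -1.154 -9.815]
```

Emit:
apply_moves(plan="0 -0.2 0 0 0.98 0 1; 0 -0.2 0 0 0.98 0 1; 0 -0.2 0 0 0.98 0 1; 0 -0.2 0 0 0.98 0 1; 0 -0.2 0 0 0.98 0 1")

```text
time_s: 1.8
eef_pos: [0.1615, 0.5518, 0.2927]
eef_rot: [-0.665, 0.665, 0.24, -0.24]
wrist_force: [-0.8, -0.1, -0.0]
opening: 1.004
```

Emit:
apply_moves(plan="0 -0.2 0 0 0.98 0 1; 0 0 0 0 0.98 0 1; 0 0 0 0 0.98 0 1; 0 0 0 0 0.98 0 1; 0 0 0 0 0.98 0 1")

```text
time_s: 2.3
eef_pos: [0.1616, 0.5518, 0.3023]
eef_rot: [0.706, -0.706, -0.037, 0.037]
wrist_force: [0.9, 0.9, 0.6]
opening: 1.0
```

Emit:
apply_moves(plan="0.6 0 -0.73 0 0.92 0 1; 0.6 0 -0.73 0 0 0 1; 0.6 0 -0.73 0 0 0 1; 0.6 0 -0.73 0 0 0 1; 0.6 0 -0.73 0 0 0 1")

```text
time_s: 2.8
eef_pos: [0.3161, 0.3713, 0.3025]
eef_rot: [0.707, -0.707, -0.0, -0.0]
wrist_force: [1.0, 0.3, 0.1]
opening: 0.998
```

```bash
python3 -c "
from h import *
plan((.54,.098,.25),0)"
```

```text
pos [0.3161 0.3713 0.3025] xyaw 0.0001 t 2.8 F [0.96 0.27 0.15] open 0.998 q [ 0.62 -0.07  1.75 -0.    1.46  0.62]
turn units [-0.003  0.001  0.005] shift after turn [ 4.478  1.049 -5.467] shift before turn [ 4.477  1.05  -5.468]
```

Emit:
apply_moves(plan="0.75 0 -0.91 0 0 0 1; 0.75 0 -0.91 0 0 0 1; 0.75 0 -0.91 0 0 0 1; 0.75 0 -0.91 0 0 0 1; 0.75 0 -0.91 0 0 0 1")

```text
time_s: 3.3
eef_pos: [0.4753, 0.178, 0.3026]
eef_rot: [0.707, -0.707, -0.0, -0.0]
wrist_force: [-0.1, 0.8, -1.2]
opening: 1.003
```

Emit:
apply_moves(plan="0.72 0.2 -0.9 0 0 0 0.7; 0 0.3 0 0 0 0 0.7; 0 0.3 0 0 0 0 0.7; 0 0.2 0 0 0 0 0.7; 0 0 0 0 0 0 0.7")

```text
time_s: 3.8
eef_pos: [0.5036, 0.1417, 0.2519]
eef_rot: [-0.707, 0.707, -0.001, -0.001]
wrist_force: [-0.2, -0.1, -0.1]
opening: 0.698
```

Run:
```python
from h import *
plan((.54,.098,.144),0)
for n in("top","side"):
    im=ctrl.camera(n); x0,y0,w,h=(150,100,130,120) if n=="top" else (140,150,170,130)
    cv2.imwrite(f"pics/{n}_g1.png",cv2.resize(im[y0:y0+h,x0:x0+w,::-1],None,fx=4,fy=4,interpolation=cv2.INTER_CUBIC))
```

```text
pos [0.5036 0.1417 0.2519] xyaw 0.0001 t 3.8 F [-0.16 -0.08 -0.07] open 0.698 q [0.05 0.06 1.72 0.   1.36 0.05]
turn units [ 0.001  0.001 -0.029] shift after turn [ 0.727  2.159 -0.875] shift before turn [ 0.734  2.156 -0.875]
```

Emit:
apply_moves(plan="0.37 0 -0.44 0 0 0 0.7; 0.36 0 -0.43 0 0 0 0.7; 0 0.4 0 0 0 0 0.7; 0 0 0 0 0 0 0.7; 0 0 0 0 0 0 0.7")

```text
time_s: 4.4
eef_pos: [0.5412, 0.0984, 0.2343]
eef_rot: [0.707, -0.707, -0.0, 0.0]
wrist_force: [0.1, 0.2, 0.4]
opening: 0.698
```

Run:
```python
from h import *
plan((.54,.098,.144),0)
for n in("top","side"):
    im=ctrl.camera(n); x0,y0,w,h=(150,100,130,120) if n=="top" else (140,150,170,130)
    cv2.imwrite(f"pics/{n}_g2.png",cv2.resize(im[y0:y0+h,x0:x0+w,::-1],None,fx=4,fy=4,interpolation=cv2.INTER_CUBIC))
```

```text
pos [0.5412 0.0984 0.2343] xyaw 0.0003 t 4.4 F [0.14 0.25 0.37] open 0.698 q [-0.04  0.13  1.68  0.    1.33 -0.04]
turn units [-0.001  0.003 -0.001] shift after turn [-0.025  1.806 -0.008] shift before turn [-0.025  1.806 -0.008]
```

View pics/side_g2.png

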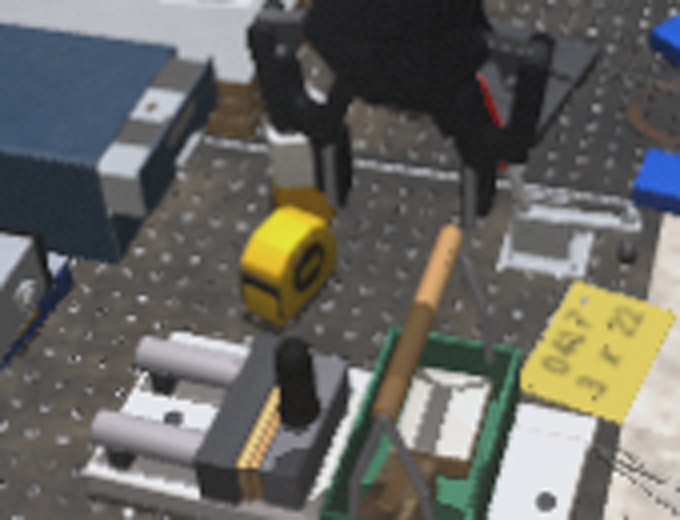

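Emit:
apply_moves(plan="0 0.5 0 0 0 0 0.7; 0 0.5 0 0 0 0 0.7; 0 0.5 0 0 0 0 0.7; -0.02 0.3 0 0 0 0 0.7; 0 0 0 0 0 0 0.7")

```text
time_s: 5.0
eef_pos: [0.5389, 0.0984, 0.1423]
eef_rot: [0.707, -0.707, 0.001, 0.001]
wrist_force: [-0.9, 0.3, -0.2]
opening: 0.701
```

Run:
```python
from h import *
plan((.54,.098,.144),0)
for n in("top","side"):
    im=ctrl.camera(n); x0,y0,w,h=(150,100,130,120) if n=="top" else (140,150,170,130)
    cv2.imwrite(f"pics/{n}_g3.png",cv2.resize(im[y0:y0+h,x0:x0+w,::-1],None,fx=4,fy=4,interpolation=cv2.INTER_CUBIC))
```

```text
pos [0.5389 0.0984 0.1423] xyaw 0.0004 t 5.0 F [-0.87  0.31 -0.24] open 0.701 q [-0.04  0.24  1.76  0.    1.15 -0.04]
turn units [-0.001  0.004 -0.03 ] shift after turn [ 0.022 -0.035 -0.008] shift before turn [ 0.021 -0.035 -0.008]
```

View pics/side_g3.png

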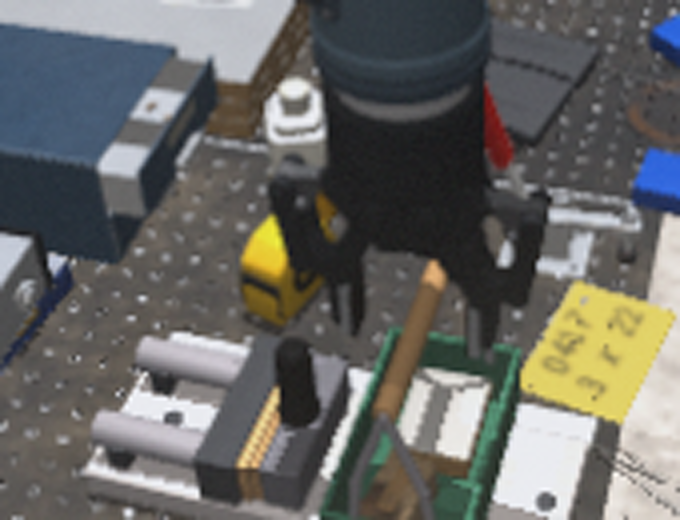

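The bar (around 415,330) lies between the open fingers (350,320 and 480,340), so I close now.

Emit:
apply_moves(plan="0 0 0 0 0 0 0; 0 0 0 0 0 0 0; 0 0 0 0 0 0 0; 0 0 0 0 0 0 0; 0 0 0 0 0 0 0")

```text
time_s: 5.6
eef_pos: [0.5407, 0.0979, 0.1447]
eef_rot: [-0.707, 0.707, 0.0, 0.0]
wrist_force: [-3.1, 0.2, 5.2]
opening: 0.14
```

Emit:
apply_moves(plan="0 -0.1 0 0 0 0 0; 0 -0.2 0 0 0 0 0; 0 -0.3 0 0 0 0 0; 0 -0.3 0 0 0 0 0; 0 -0.3 0 0 0 0 0")

```text
time_s: 6.1
eef_pos: [0.5408, 0.0978, 0.2056]
eef_rot: [-0.707, 0.707, 0.0, 0.001]
wrist_force: [1.3, 0.5, -4.4]
opening: 0.144
```

Run:
```python
from h import *
yaw=-.22
s=np.array([.566,-.303]);d=np.array([np.cos(yaw),np.sin(yaw)])
a=s-.11*d;print(a)
plan((*a,.30),yaw)
for n in("top","side"):
    im=ctrl.camera(n); x0,y0,w,h=(150,100,130,120) if n=="top" else (140,150,170,130)
    cv2.imwrite(f"pics/{n}_g4.png",cv2.resize(im[y0:y0+h,x0:x0+w,::-1],None,fx=4,fy=4,interpolation=cv2.INTER_CUBIC))
```

```text
[ 0.45865128 -0.27899474]
pos [0.5408 0.0978 0.2056] xyaw -0.0004 t 6.1 F [ 1.26  0.46 -4.4 ] open 0.144 q [-0.04  0.16  1.71  0.    1.27 -0.04]
turn units [-1.00e-03  1.83e+00  9.00e-03] shift after turn [ 0.041 -1.889 -7.714] shift before turn [-1.638 -1.89  -7.538]
```

View pics/side_g4.png

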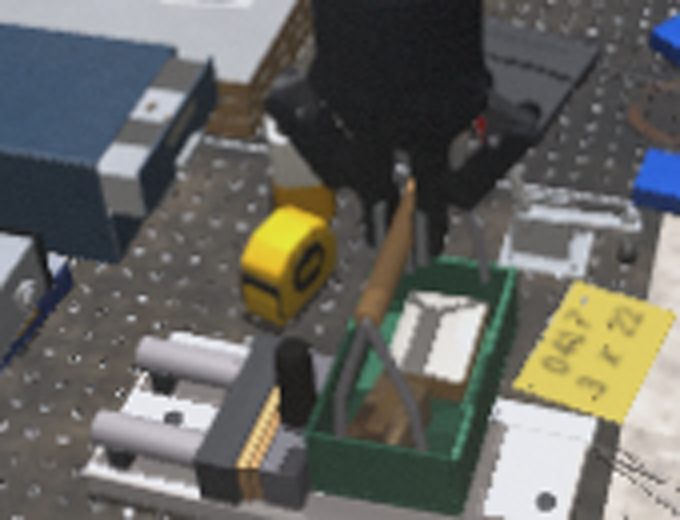

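Emit:
apply_moves(plan="0 -0.4 0 0 0 0 0; -0.1 -0.5 0 0 0 0 0; -0.3 -0.5 0 0 0 0 0; -0.3 -0.5 -0.2 0 0 0 0; -0.3 -0.2 -0.4 0 0 0 0")

```text
time_s: 6.7
eef_pos: [0.4907, 0.0685, 0.3113]
eef_rot: [0.707, -0.707, -0.002, -0.001]
wrist_force: [0.5, -0.9, -3.6]
opening: 0.142
```

Emit:
apply_moves(plan="-0.2 0 -0.6 0 0.2 0 0; -0.1 0 -0.6 0 0.4 0 0; 0 0 -0.6 0 0.4 0 0; 0 0 -0.6 0 0.4 0 0; 0 0 -0.6 0 0.4 0 0")

```text
time_s: 7.2
eef_pos: [0.4635, -0.0823, 0.3086]
eef_rot: [-0.703, 0.703, -0.077, 0.077]
wrist_force: [-0.3, -0.2, -3.0]
opening: 0.141
```

Emit:
apply_moves(plan="0 0 -0.6 0 0 0 0; 0 0 -0.6 0 0 0 0; 0 0 -0.6 0 0 0 0; 0 0 -0.6 0 0 0 0; 0 0 -0.6 0 0 0 0")

```text
time_s: 7.7
eef_pos: [0.4311, -0.2288, 0.3086]
eef_rot: [0.703, -0.703, 0.076, -0.076]
wrist_force: [0.9, -0.5, -3.2]
opening: 0.146
```

Run:
```python
from h import *
plan((.4587,-.279,.215),-.22)
```

```text
pos [ 0.4311 -0.2288  0.3086] xyaw -0.2165 t 7.7 F [ 0.86 -0.54 -3.2 ] open 0.146 q [-0.73 -0.07  1.74  0.    1.48 -0.52]
turn units [-0.001  0.029 -0.001] shift after turn [ 0.757  1.871 -0.859] shift before turn [ 0.754  1.871 -0.862]
```

Emit:
apply_moves(plan="0.35 0.2 -0.43 0 0.03 0 0; 0.4 0.4 -0.43 0 0 0 0; 0 0.4 0 0 0 0 0; 0 0.4 0 0 0 0 0; 0 0.4 0 0 0 0 0")

```text
time_s: 8.2
eef_pos: [0.4587, -0.2779, 0.2174]
eef_rot: [0.703, -0.703, 0.078, -0.078]
wrist_force: [-1.0, -0.2, -4.9]
opening: 0.145
```

Emit:
apply_moves(plan="0 0 0 0 0 0 0; 0 0 0 0 0 0 0; 0 0 0 0 0 0 0; 0 0 0 0 0 0 0; 0 0 0 0 0 0 0")

```text
time_s: 8.7
eef_pos: [0.4594, -0.2782, 0.2199]
eef_rot: [-0.702, 0.703, -0.077, 0.078]
wrist_force: [-0.1, 0.9, -3.9]
opening: 0.144
```

Run:
```python
from h import *
plan((.4587,-.279,.215),-.22)
for n in("top","side"):
    im=ctrl.camera(n); x0,y0,w,h=(240,110,160,120) if n=="top" else (210,60,160,120)
    cv2.imwrite(f"pics/{n}_g5.png",cv2.resize(im[y0:y0+h,x0:x0+w,::-1],None,fx=5,fy=5,interpolation=cv2.INTER_CUBIC))
```

```text
pos [ 0.4594 -0.2782  0.2199] xyaw -0.2199 t 8.7 F [-0.12  0.95 -3.89] open 0.144 q [-0.77  0.12  1.73 -0.    1.3  -0.55]
turn units [0.008 0.001 0.014] shift after turn [-0.011  0.097 -0.019] shift before turn [-0.011  0.097 -0.019]
```

View pics/side_g5.png

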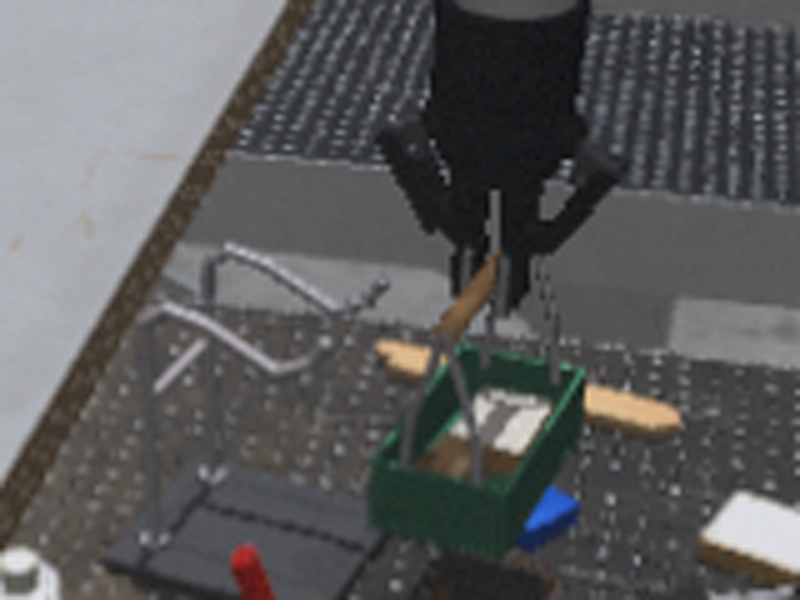

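View pics/top_g5.png

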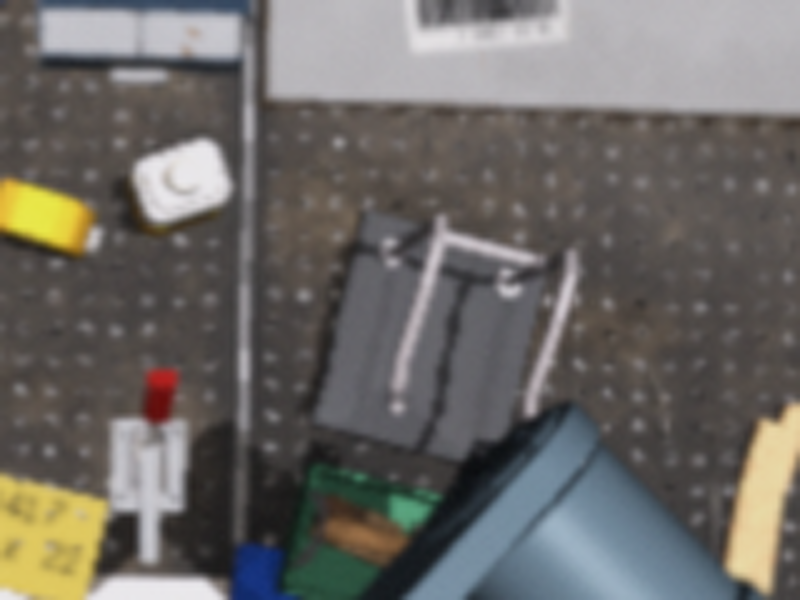

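Run:
```python
from h import *
yaw=-.22;u=np.array([-np.sin(yaw),np.cos(yaw)])
f=lambda P:((proj('side',P)-[210,60]+.5)*5-.5).round(0)
for z in(.215,.221,.228,.235):print(z,f([*(np.array([.4594,-.2782])+.067*u),z]),f([*(np.array([.4594,-.2782])-.067*u),z]))
s=np.array([.566,-.303]);d=np.array([np.cos(yaw),np.sin(yaw)])
for sg in(1,-1):print('tip',f([*(s-.03*d+sg*.04*u),.19]),'seat',f([*(s+sg*.04*u),.161]),'peak',f([*(s+.085*d+sg*.04*u),.188]))
plan((*s,.2199),yaw)
```

```text
0.215 [[443. 352.]] [[527. 243.]]
0.221 [[444. 342.]] [[528. 233.]]
0.228 [[445. 330.]] [[529. 222.]]
0.235 [[446. 318.]] [[530. 211.]]
tip [[323. 336.]] seat [[273. 369.]] peak [[139. 296.]]
tip [[378. 273.]] seat [[330. 306.]] peak [[202. 237.]]
pos [ 0.4592 -0.278   0.2194] xyaw -0.2199 t 8.8 F [-0.09  0.36 -4.25] open 0.141 q [-0.77  0.12  1.73 -0.    1.3  -0.55]
turn units [0.005 0.001 0.008] shift after turn [ 2.193 -0.011 -0.021] shift before turn [ 2.193 -0.009 -0.022]
```

Emit:
apply_moves(plan="0.2 0 0 0 0 0 0; 0.3 0 0 0 0 0 0; 0.4 0 0 0 0 0 0; 0.4 0 -0.02 0 0 0 0; 0.3 0 0 0 0 0 0")

```text
time_s: 9.3
eef_pos: [0.5386, -0.2968, 0.2187]
eef_rot: [-0.703, 0.703, -0.077, 0.078]
wrist_force: [0.2, -0.1, -4.1]
opening: 0.142
```

Emit:
apply_moves(plan="0.3 0 0 0 0 0 0; 0.2 0 0 0 0 0 0; 0.1 0 0 0 0 0 0; 0 0 0 0 0 0 0; 0 0 0 0 0 0 0")

```text
time_s: 9.8
eef_pos: [0.5658, -0.3027, 0.2185]
eef_rot: [0.703, -0.703, 0.078, -0.077]
wrist_force: [0.6, 0.1, -4.7]
opening: 0.139
```

Run:
```python
from h import *
plan((.566,-.303,.164),-.22)
for n in("top","side"):
    im=ctrl.camera(n); x0,y0,w,h=(240,110,160,120) if n=="top" else (210,60,160,120)
    cv2.imwrite(f"pics/{n}_g6.png",cv2.resize(im[y0:y0+h,x0:x0+w,::-1],None,fx=5,fy=5,interpolation=cv2.INTER_CUBIC))
```

```text
pos [ 0.5658 -0.3027  0.2185] xyaw -0.22 t 9.8 F [ 0.65  0.07 -4.68] open 0.139 q [-0.68  0.35  1.45 -0.    1.34 -0.46]
turn units [-0.002  0.    -0.006] shift after turn [ 0.005  1.09  -0.005] shift before turn [ 0.006  1.09  -0.005]
```

View pics/side_g6.png

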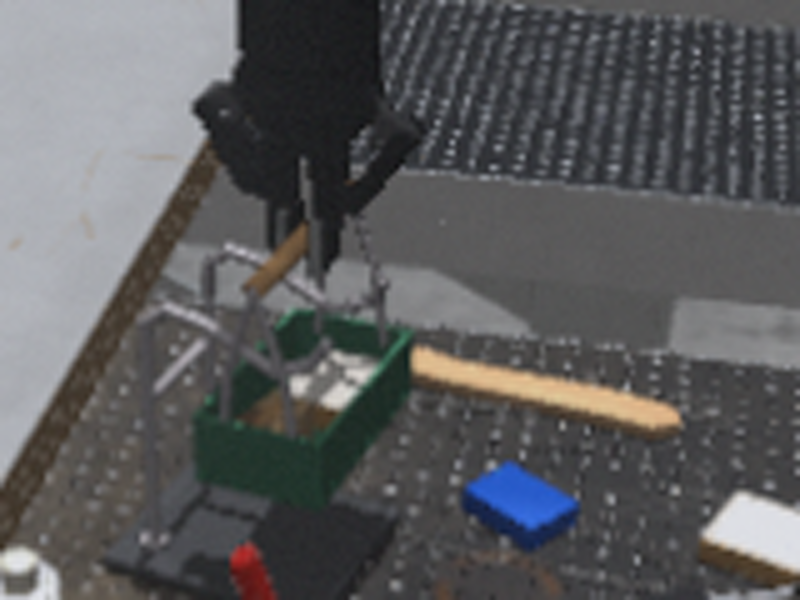

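Emit:
apply_moves(plan="0 0.2 0 0 0 0 0; 0 0.25 0 0 0 0 0; 0 0.25 0 0 0 0 0; 0 0.2 0 0 0 0 0; 0 0.05 0 0 0 0 0")

```text
time_s: 10.4
eef_pos: [0.565, -0.302, 0.1685]
eef_rot: [0.704, -0.702, 0.079, -0.076]
wrist_force: [-0.7, -0.2, -4.0]
opening: 0.141
```

Emit:
apply_moves(plan="0 0.05 0 0 0 0 0; 0 0.04 0 0 0 0 0; 0 0 0 0 0 0 0; 0 0 0 0 0 0 0; 0 0 0 0 0 0 0")

```text
time_s: 10.9
eef_pos: [0.5664, -0.303, 0.1672]
eef_rot: [-0.703, 0.703, -0.077, 0.078]
wrist_force: [0.5, -0.2, -3.6]
opening: 0.147
```

Run:
```python
from h import *
plan((.566,-.303,.164),-.22)
for n in("top","side"):
    im=ctrl.camera(n); x0,y0,w,h=(240,110,160,120) if n=="top" else (210,60,160,120)
    cv2.imwrite(f"pics/{n}_g7.png",cv2.resize(im[y0:y0+h,x0:x0+w,::-1],None,fx=5,fy=5,interpolation=cv2.INTER_CUBIC))
```

```text
pos [ 0.5664 -0.303   0.1672] xyaw -0.22 t 10.9 F [ 0.5  -0.24 -3.55] open 0.147 q [-0.68  0.4   1.49 -0.    1.25 -0.46]
turn units [0.003 0.    0.006] shift after turn [-0.007  0.065 -0.001] shift before turn [-0.007  0.065 -0.001]
```

View pics/side_g7.png

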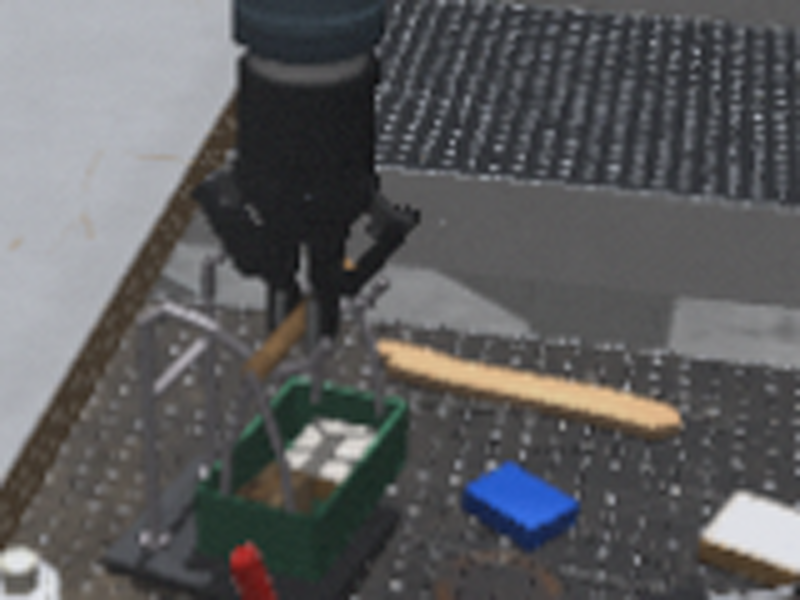

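Emit:
apply_moves(plan="0 0.04 0 0 0 0 0; 0 0.04 0 0 0 0 0; 0 0 0 0 0 0 0; 0 0 0 0 0 0 0; 0 0 0 0 0 0 0")

```text
time_s: 11.5
eef_pos: [0.5664, -0.3031, 0.1641]
eef_rot: [-0.703, 0.703, -0.077, 0.078]
wrist_force: [-3.5, 2.4, 5.8]
opening: 0.142
```

Emit:
apply_moves(plan="0 -0.02 0 0 0 0 0.2; 0 0 0 0 0 0 0.3; 0 0 0 0 0 0 0.5; 0 0 0 0 0 0 0.5; 0 0 0 0 0 0 0.5")

```text
time_s: 12.0
eef_pos: [0.5661, -0.3029, 0.1636]
eef_rot: [0.703, -0.703, 0.078, -0.078]
wrist_force: [-0.4, 0.6, -0.5]
opening: 0.5
```

Run:
```python
from h import *
plan((.566,-.303,.264),-.22)
for n in("top","side"):
    im=ctrl.camera(n); x0,y0,w,h=(240,110,160,120) if n=="top" else (210,60,160,120)
    cv2.imwrite(f"pics/{n}_g8.png",cv2.resize(im[y0:y0+h,x0:x0+w,::-1],None,fx=5,fy=5,interpolation=cv2.INTER_CUBIC))
```

```text
pos [ 0.5661 -0.3029  0.1636] xyaw -0.22 t 12.0 F [-0.45  0.61 -0.54] open 0.5 q [-0.68  0.4   1.5   0.    1.25 -0.46]
turn units [-0.001 -0.    -0.001] shift after turn [-2.000e-03 -2.009e+00 -3.000e-03] shift before turn [-2.000e-03 -2.009e+00 -3.000e-03]
```

View pics/side_g8.png

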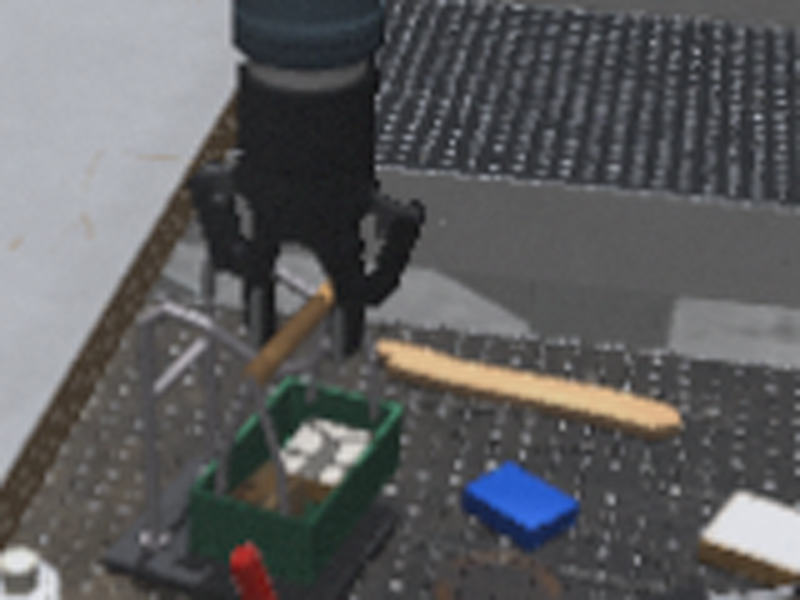

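The basket hangs with the fingers clear of the bar on both sides, so I go straight up.

Emit:
apply_moves(plan="0 -0.2 0 0 0 0 0.5; 0 -0.4 0 0 0 0 0.5; 0 -0.5 0 0 0 0 0.5; 0 -0.5 0 0 0 0 0.5; 0 -0.5 0 0 0 0 0.5")

```text
time_s: 12.6
eef_pos: [0.5662, -0.3029, 0.2706]
eef_rot: [-0.703, 0.703, -0.077, 0.078]
wrist_force: [0.9, -0.1, 0.3]
opening: 0.498
```

Emit:
apply_moves(plan="0 -0.5 0 0 0 0 0.5; -0.3 0 0.4 0 0 0 0.5; -0.4 0 0.8 0 0 0 0.5; -0.4 0 0.8 0 0 0 0.5; -0.4 0 0.8 0 0 0 0.5")

```text
time_s: 13.1
eef_pos: [0.5229, -0.1486, 0.2946]
eef_rot: [-0.703, 0.703, -0.078, 0.078]
wrist_force: [1.1, 0.6, 0.3]
opening: 0.498
```

Run:
```python
from h import *
for n in("top","side"):
    im=ctrl.camera(n); x0,y0,w,h=(240,110,160,120) if n=="top" else (210,60,160,120)
    cv2.imwrite(f"pics/{n}_g9.png",cv2.resize(im[y0:y0+h,x0:x0+w,::-1],None,fx=5,fy=5,interpolation=cv2.INTER_CUBIC))
plan((.611,.093,.20),0)
```

```text
pos [ 0.5226 -0.1453  0.2949] xyaw -0.2157 t 13.2 F [ 0.19 -1.03 -0.17] open 0.502 q [-0.49  0.07  1.63  0.    1.45 -0.28]
turn units [-0.011 -1.797  0.004] shift after turn [1.768 1.898 4.766] shift before turn [0.707 1.905 5.032]
```

View pics/side_g9.png

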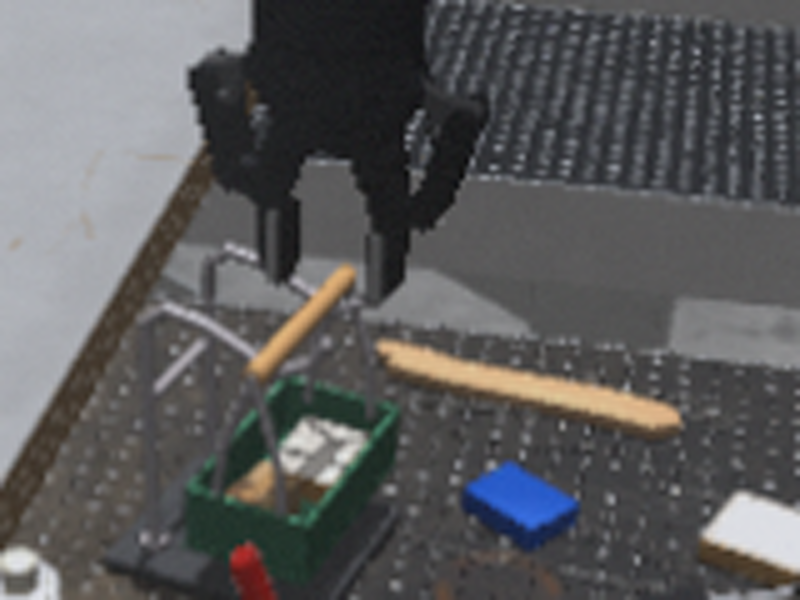

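View pics/top_g9.png

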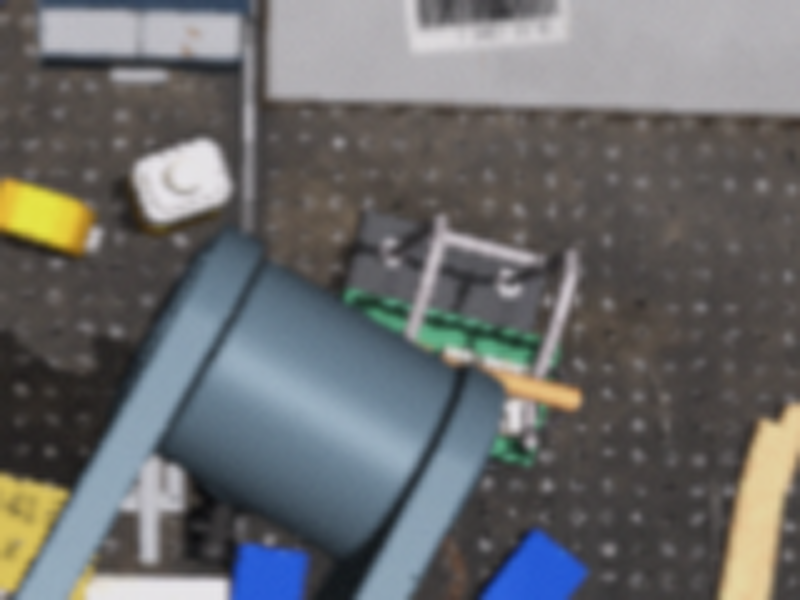

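Run:
```python
from h import *
for n in("top","side"):
    im=ctrl.camera(n); x0,y0,w,h=(165,125,90,100) if n=="top" else (165,210,130,95)
    cv2.imwrite(f"pics/{n}_h1.png",cv2.resize(im[y0:y0+h,x0:x0+w,::-1],None,fx=6,fy=6,interpolation=cv2.INTER_CUBIC))
    for t in["jaw_knob","jaw_pointer","red_band"]:
        print(n,t,[(np.round(r['point'],3).tolist(),round(r['score'],2),((proj(n,r['point'])[0]-[x0,y0])*6).round(0).tolist()) for r in ctrl.recognise(n,t)[:3]])
```

```text
top jaw_knob [([0.606, 0.091, 0.057], 0.65, [231.0, 279.0])]
top jaw_pointer [([0.613, 0.091, 0.058], 0.71, [231.0, 266.0]), ([0.685, -0.137, 0.078], 0.7, [662.0, 137.0])]
top red_band []
side jaw_knob [([0.607, 0.106, 0.06], 0.77, [299.0, 266.0])]
side jaw_pointer [([0.605, 0.107, 0.058], 0.61, [303.0, 272.0])]
side red_band []
```

View pics/top_h1.png

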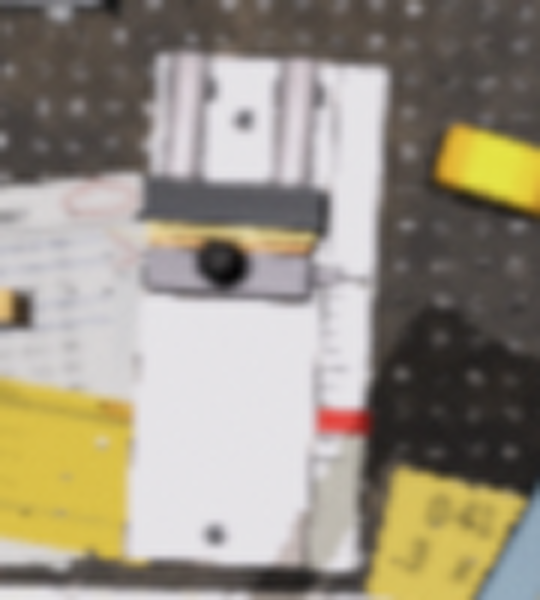

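View pics/side_h1.png

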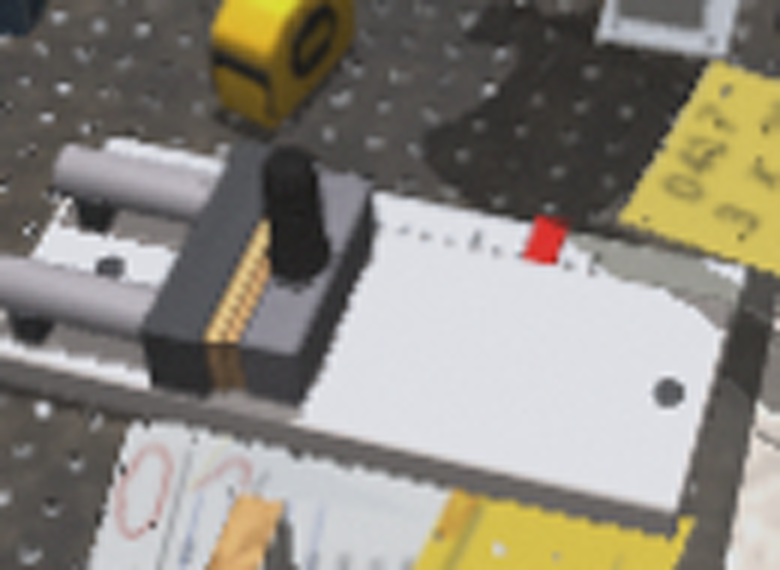

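Run:
```python
from h import *
np.set_printoptions(precision=4,suppress=True)
T=lambda x,y:(165+(x+.5)/6-.5,125+(y+.5)/6-.5)
S=lambda x,y:(165+(x+.5)/6-.5,210+(y+.5)/6-.5)
k=atz('top',T(222,260),.11);k2,e=tri(T(222,260),S(292,155))
a=atz('top',T(370,279),.025);a2=atz('top',T(320,274),.025);b=atz('top',T(344,421),.016);b1=atz('side',S(546,240),.016)
print(k,k2,e,a,a2,b,b1)
E1=[(388,68),(360,570)];E2=[(158,55),(130,555)]
for E_,z in((E1,.012),(E2,.022)):
    p,q=[atz('top',T(*i),z) for i in E_];print(p,q,np.arctan2(*(p-q)[[1,0]]))
p,q=atz('top',T(316,421),.016),atz('top',T(372,421),.016);print('band ends',p,q)
for yaw in(-.02,-.035):
    d=np.array([np.cos(yaw),np.sin(yaw),0]);print('pull',(a-b)@d)
# from knob: origin
    print('pull from knob',(k-b)@d)
```

```text
[0.6119 0.0919 0.11  ] [0.6117 0.0921 0.107 ] 0.000980729457724203 [0.6118 0.0201 0.025 ] [0.6139 0.0476 0.025 ] [0.5337 0.0326 0.016 ] [0.5301 0.0347 0.016 ]
[0.7315 0.0141 0.012 ] [0.4519 0.0217 0.012 ] -0.027012390079187848
[0.7337 0.1413 0.022 ] [0.4572 0.1473 0.022 ] -0.021515978064047807
band ends [0.5333 0.048  0.016 ] [0.5341 0.0172 0.016 ]
pull 0.07833266074381527
pull from knob 0.07692245314229497
pull 0.07848885906498705
pull from knob 0.0760014672281594
```

Emit:
apply_moves(plan="0.15 0 0.9 0 -0.8 0 0.7; 0.2 0 0.95 0 -0.8 0 0.7; 0.4 0 0.95 0 0 0 0.7; 0.4 0 0.95 0 0 0 0.7; 0.3 0 0.8 0 0 0 0.7")

```text
time_s: 14.1
eef_pos: [0.615, 0.0705, 0.2935]
eef_rot: [0.707, -0.707, 0.01, -0.01]
wrist_force: [0.5, -0.6, 0.1]
opening: 0.7
```

Emit:
apply_moves(plan="0 0 0 0 0 0 0.7; 0 0.4 0 0 0 0 0.7; 0 0.5 0 0 0 0 0.7; 0 0.4 0 0 0 0 0.7; 0 0 0 0 0 0 0.7")

```text
time_s: 14.6
eef_pos: [0.612, 0.0679, 0.2248]
eef_rot: [0.707, -0.707, 0.013, -0.008]
wrist_force: [-0.0, 0.6, -0.7]
opening: 0.699
```

Run:
```python
from h import *
plan((.612,.092,.20),-.025)
```

```text
pos [0.612  0.0679 0.2248] xyaw -0.0293 t 14.6 F [-0.    0.59 -0.71] open 0.699 q [-0.08  0.29  1.51 -0.    1.35 -0.05]
turn units [-0.001 -0.036 -0.059] shift after turn [-0.011  0.496  0.481] shift before turn [-0.01   0.497  0.481]
```

Emit:
apply_moves(plan="0 0 0.25 0 0 0 0.7; 0 0 0.23 0 0 0 0.7; 0 0.4 0 0 0 0 0.7; 0 0.1 0 0 0 0 0.7; 0 0 0 0 0 0 0.7")

```text
time_s: 15.1
eef_pos: [0.6143, 0.0935, 0.2036]
eef_rot: [0.707, -0.707, 0.01, -0.009]
wrist_force: [1.1, 0.3, -0.5]
opening: 0.703
```

Run:
```python
from h import *
plan((.612,.092,.080),-.025)
im=ctrl.camera("side"); x0,y0,w,h=(140,150,170,130)
cv2.imwrite("pics/side_h2.png",cv2.resize(im[y0:y0+h,x0:x0+w,::-1],None,fx=4,fy=4,interpolation=cv2.INTER_CUBIC))
```

```text
pos [0.6143 0.0935 0.2036] xyaw -0.0274 t 15.1 F [ 1.08  0.25 -0.48] open 0.703 q [-0.04  0.32  1.52  0.    1.3  -0.01]
turn units [-0.    -0.02  -0.008] shift after turn [-0.045  2.472 -0.032] shift before turn [-0.043  2.472 -0.032]
```

View pics/side_h2.png

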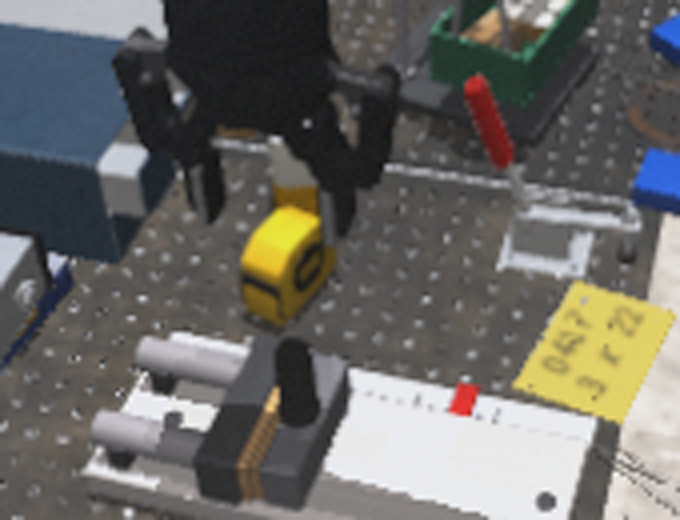

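Emit:
apply_moves(plan="-0.04 0.5 -0.03 0 0 0 0.7; 0 0.5 0 0 0 0 0.7; 0 0.5 0 0 0 0 0.7; 0 0.5 0 0 0 0 0.7; 0 0.4 0 0 0 0 0.7")

```text
time_s: 15.65
eef_pos: [0.613, 0.0914, 0.0836]
eef_rot: [-0.707, 0.707, -0.01, 0.01]
wrist_force: [0.1, 0.1, 0.1]
opening: 0.698
```

Emit:
apply_moves(plan="0 0 0 0 0 0 0.7; 0 0 0 0 0 0 0.7; 0 0 0 0 0 0 0.2; 0 0 0 0 0 0 0; 0 0 0 0 0 0 0")

```text
time_s: 16.15
eef_pos: [0.6119, 0.0915, 0.0855]
eef_rot: [-0.707, 0.707, -0.01, 0.009]
wrist_force: [-5.7, -0.1, 4.4]
opening: 0.238
```

Emit:
apply_moves(plan="0 0 0 0 0 0 0; 0 0 0 0 0 0 0; 0 0 0 0 0 0 0; 0 0 0 0 0 0 0; 0 0 0 0 0 0 0")

```text
time_s: 16.65
eef_pos: [0.6119, 0.0915, 0.0854]
eef_rot: [-0.707, 0.707, -0.01, 0.009]
wrist_force: [-8.2, -0.2, 10.1]
opening: 0.241
```

Run:
```python
from h import *
plan((.612,.092,.080),-.025)
im=ctrl.camera("side"); x0,y0,w,h=(140,150,170,130)
cv2.imwrite("pics/side_h3.png",cv2.resize(im[y0:y0+h,x0:x0+w,::-1],None,fx=4,fy=4,interpolation=cv2.INTER_CUBIC))
```

```text
pos [0.6119 0.0915 0.0854] xyaw -0.0276 t 16.65 F [-8.16 -0.19 10.09] open 0.241 q [-0.04  0.45  1.6  -0.    1.09 -0.02]
turn units [ 0.003 -0.021 -0.011] shift after turn [0.001 0.109 0.01 ] shift before turn [0.001 0.109 0.01 ]
```

View pics/side_h3.png

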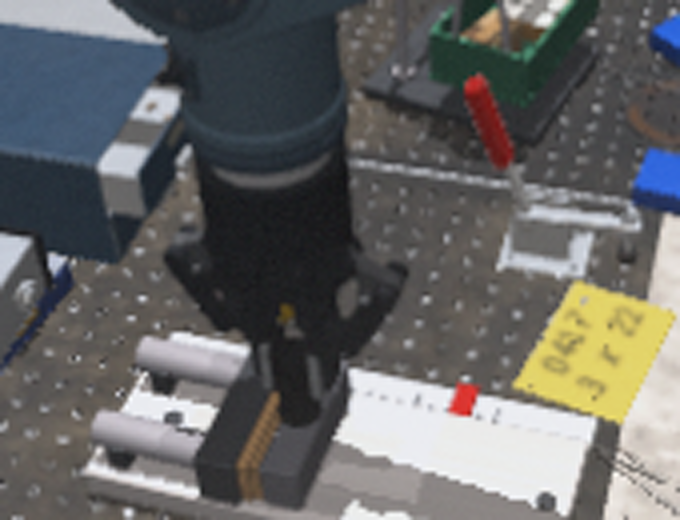

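Emit:
apply_moves(plan="-0.1 -0.03 0 0 0 0 0; -0.2 0 0 0 0 0 0; -0.25 0 0 0 0 0 0; -0.25 0 0 0 0 0 0; -0.25 0 0 0 0 0 0")

```text
time_s: 17.2
eef_pos: [0.561, 0.0933, 0.0855]
eef_rot: [0.707, -0.707, 0.009, -0.011]
wrist_force: [7.5, 2.8, -8.4]
opening: 0.241
```

Emit:
apply_moves(plan="-0.2 0 0 0 0 0 0; -0.15 0 0 0 0 0 0; -0.06 0 0 0 0 0 0; 0 0 0 0 0 0 0; 0 0 0 0 0 0 0")

```text
time_s: 17.7
eef_pos: [0.5408, 0.094, 0.0855]
eef_rot: [0.707, -0.707, 0.009, -0.011]
wrist_force: [8.1, 3.4, -9.0]
opening: 0.235
```

Run:
```python
from h import *
plan((.612,.092,.080),-.025)
for n in("top","side"):
    im=ctrl.camera(n); x0,y0,w,h=(165,125,90,100) if n=="top" else (165,210,130,95)
    cv2.imwrite(f"pics/{n}_h4.png",cv2.resize(im[y0:y0+h,x0:x0+w,::-1],None,fx=6,fy=6,interpolation=cv2.INTER_CUBIC))
```

```text
pos [0.5408 0.094  0.0855] xyaw -0.0283 t 17.7 F [ 8.1   3.44 -9.01] open 0.235 q [-0.04  0.32  1.79  0.    1.03 -0.02]
turn units [-0.009 -0.028  0.033] shift after turn [ 1.424  0.11  -0.005] shift before turn [ 1.424e+00  1.160e-01 -1.000e-03]
```

View pics/side_h4.png

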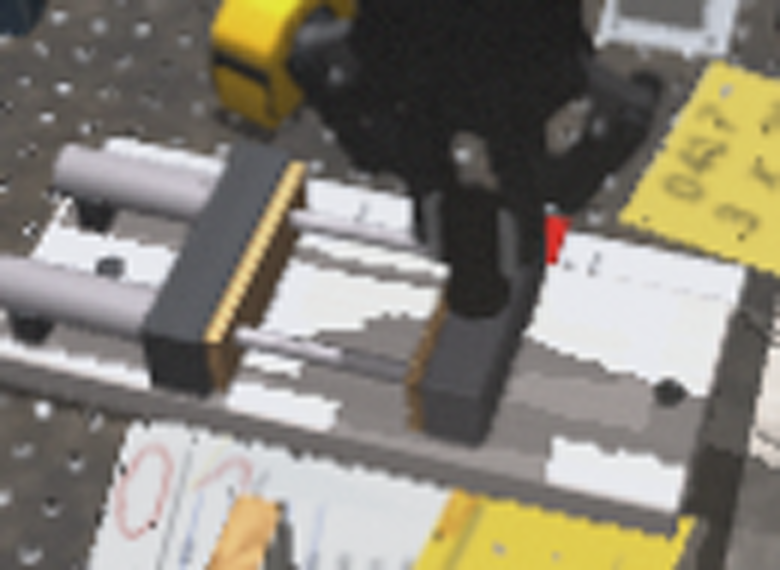

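View pics/top_h4.png

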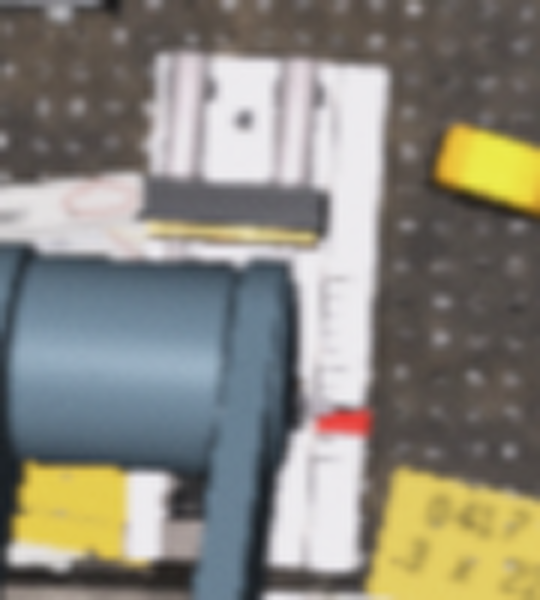

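Emit:
apply_moves(plan="-0.05 0 0 0 0 0 0; -0.05 0 0 0 0 0 0; -0.03 0 0 0 0 0 0; 0 0 0 0 0 0 0; 0 0 0 0 0 0 0")

```text
time_s: 18.3
eef_pos: [0.5346, 0.0943, 0.0855]
eef_rot: [0.707, -0.707, 0.008, -0.012]
wrist_force: [8.2, 4.0, -9.1]
opening: 0.239
```

Run:
```python
from h import *
plan((.612,.092,.080),-.025)
im=ctrl.camera("top"); x0,y0,w,h=(205,175,35,30)
cv2.imwrite("pics/top_h5.png",cv2.resize(im[y0:y0+h,x0:x0+w,::-1],None,fx=18,fy=18,interpolation=cv2.INTER_NEAREST))
im=ctrl.camera("side")
cv2.imwrite("pics/side_h5.png",cv2.resize(im[50:300,150:400,::-1],None,fx=2.4,fy=2.4,interpolation=cv2.INTER_CUBIC))
```

```text
pos [0.5346 0.0943 0.0855] xyaw -0.0283 t 18.3 F [ 8.16  4.03 -9.14] open 0.239 q [-0.04  0.3   1.81  0.    1.03 -0.02]
turn units [-0.01  -0.028  0.036] shift after turn [ 1.549  0.111 -0.007] shift before turn [ 1.548  0.118 -0.002]
```

View pics/top_h5.png

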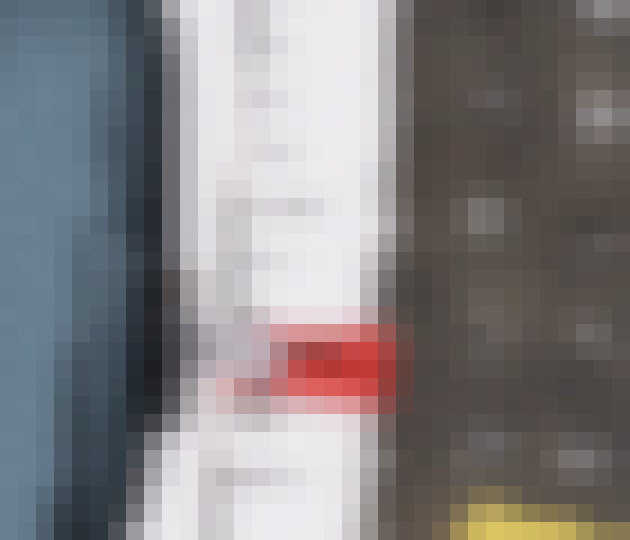

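View pics/side_h5.png

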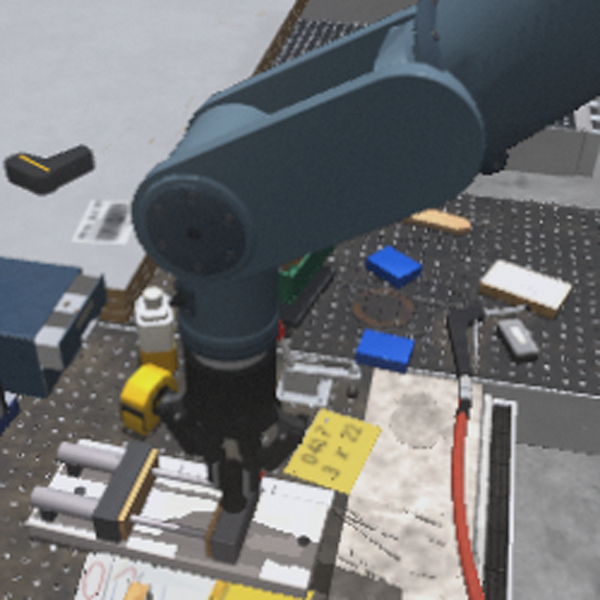

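Emit:
apply_moves(plan="-0.02 0 0 0 0 0 0; 0 0 0 0 0 0 0; 0 0 0 0 0 0 0; 0 0 0 0 0 0 0; 0 0 0 0 0 0 0")

```text
time_s: 18.9
eef_pos: [0.5337, 0.0943, 0.0856]
eef_rot: [0.707, -0.707, 0.008, -0.012]
wrist_force: [6.9, 3.7, -7.2]
opening: 0.237
```

Run:
```python
from h import *
plan((.612,.092,.080),-.025)
im=ctrl.camera("top"); 
a=cv2.resize(im[175:205,205:240,::-1],(560,480),interpolation=cv2.INTER_NEAREST)
cv2.imwrite("pics/top_h6.png",a)
cv2.imwrite("pics/top_h7.png",cv2.resize(im[110:230,240:400,::-1],None,fx=5,fy=5,interpolation=cv2.INTER_CUBIC))
```

```text
pos [0.5337 0.0943 0.0856] xyaw -0.0283 t 18.9 F [ 6.91  3.67 -7.19] open 0.237 q [-0.04  0.3   1.81  0.    1.03 -0.02]
turn units [-0.01  -0.028  0.037] shift after turn [ 1.568  0.111 -0.007] shift before turn [ 1.567  0.118 -0.002]
```

View pics/top_h6.png

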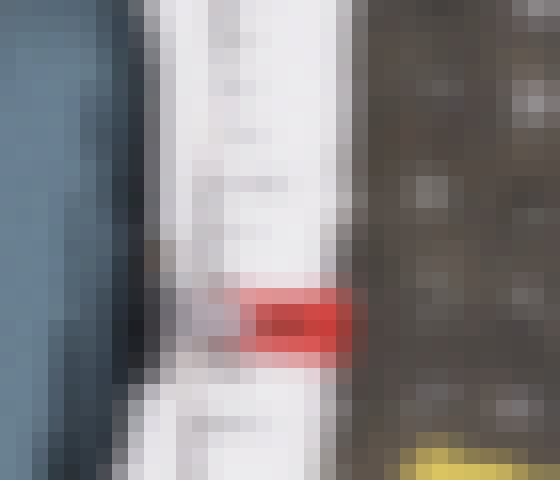

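View pics/top_h7.png

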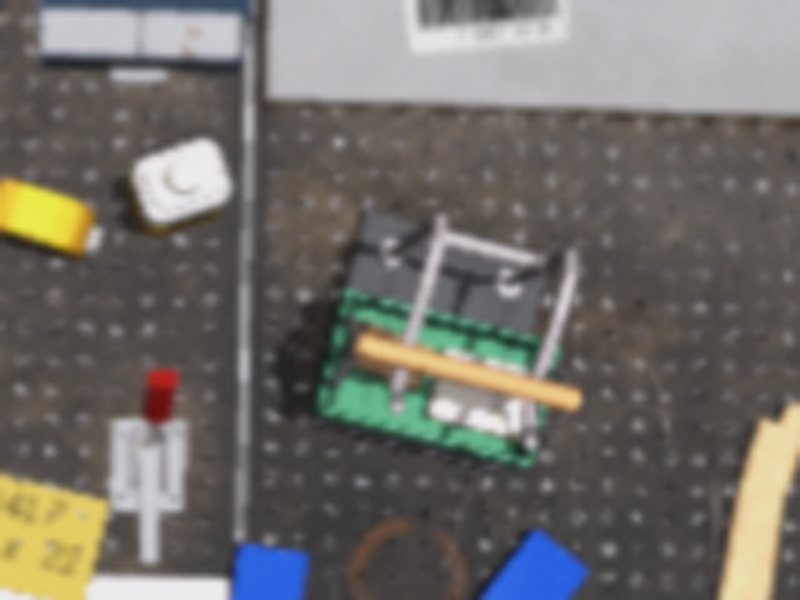

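The dark pointer line (row ~327) sits in the middle of the red band (rows 290–367). The basket hangs level on both prongs with both wood pieces inside, and the tape and bottle haven't moved. I'm handing in.

```bash
python3 -c "
from bench import ctrl
print(ctrl.hand_in())"
```

```text
the job is handed in; nothing more can be done
None
```

The green basket now hangs by its handle on both prongs of the hook stand, let go, with both wood pieces still inside. The jaw is pulled open about 78 mm, and the fingers are holding it there by its black knob. I handed the job in at about 19 s of the 56 s allowed.

**Jaw:** In the last top picture the pointer stood within about 1 mm of the middle of the red band (limit 7 mm). The pull force was about 7 N, with the grip on the knob at an opening of 0.237. The arm pose drifted less than 1 mm between readings.

**Basket:** In the same picture the basket hung level and centred between the prongs, clear of the arm.

**Things to leave alone:** The tape measure and bottle had not moved in the last picture. I did not re-check the board offcut at the end, but the arm never worked near it.

**Other notes:**
- The recognition networks never found the red band, so I measured it from the pictures myself.
- The wrist sensor also showed a vertical force of about 7 to 9 N while gripping the knob, well under the limits.
- Apart from the unchecked board offcut, none of my checks failed or disagreed. Handing in gave no verdict.

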